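# Stand the ramekin on the kitchen scale and tare it

### The arm

A 7-joint arm with a two-finger parallel gripper is mounted at the origin on a cart in front of the work surface, level with it; the furniture and walls round the work are solid. World frame = base frame: x ahead of the robot, y to its left, z up, the work surface at z = 0. Lengths are in m, angles in rad, forces in N, time in s.
With the tool pointing down it reaches from about 0.4 to 0.85 m from the base axis. Payload 6.9 kg.
Tool frame: the origin (TCP) lies midway between the tips of the shut fingers; the grasp point (between the pads) lies 19 mm behind it; z points along the fingers, y is the line along which they close (so a half turn about z gives the same grasp; the last joint's range is limited). The gripper opens to 85 mm and grips with 20 to 120 N. Pads are 22 mm wide; open, the fingers measure 114 mm over their backs; the gripper's body (76 mm by 85 mm) begins 54 mm behind the grasp point. The pads swing forward as they close: fully open they stand 13 mm farther back than shut.
Start: joints at [-1.062, 0.507, -0.238, 1.5, 0.126, 1.149, -0.155], TCP at [0.245, 0.575, 0.231] pointing down, gripper open.
Joint ranges: [-3.08, 3.08], [-0.24, 2.05], [-1.43, 1.35], [0, 2.5], [-1.52, 4.66], [0.17, 1.96], [-2.89, 2.89]. Speed limits (rad/s): [2.39, 2.39, 3.14, 3.14, 3.14, 3.14, 3.14].

### API

Orientations are given as a unit quaternion [x, y, z, w].
In Python, from rig import r, cams gives the robot as it stands.
- The arm moves only by the tool step_arm, never from a script. Its argument "motion" is a list that holds one entry, the list of rows, each a list of 7 numbers: the finger opening in mm, from 0 to 85.4, then the shift along the tool's x, y, z in units of 40 mm (1.0 is 40 mm), then the turn, a rotation vector about the tool's x, y, z in units of 10 degrees (1.0 is 10 degrees). A call has 1 to 5 rows; each row is the pose to reach, as a shift and turn from the pose commanded when the call began, along the tool's axes at that moment; what a row does not reach only later rows make up. A row lasts 1/8 s, in which the tool goes at most 62.5 mm and 10.7 degrees, less where a joint would pass 70% of its speed; a pose out of reach is approached as far as the arm can. A call with a gripper value outside its range is refused whole. The fingers move at their own pace and stop on an object; "force" is the grip in N (left out, the last holds). Time passes only in rows, so rows that repeat a pose let the fingers close. It gives the time, the measured TCP pose, the force, the opening and the grip force at its end, in the units of the state.
- r.observe(): the state, without advancing time (a new reading comes with each control period).
- cams.get_image(name): name is "scene" or "top" or "wrist"; returns the picture (420x560x3 uint8, red, green, blue); there is no depth.
- cams.camera_params(name): a dict with "fov_y" (degrees; the focal length in pixels is half the picture's height over the tangent of half this angle, whatever the lens; pixels are square), "cx", "cy" (the principal point, pixels), "pose" (4x4, takes a point from camera to world coordinates); the wrist camera has in their place "hand_eye" (4x4, takes a point from camera to tool coordinates, whose origin is the TCP and whose axes are the flange's). Camera axes: x right, y up, looking along -z (the intrinsics and any distortion apply to the point x, -y, -z); pixel columns grow to the right and rows downward; lengths in m; the calibration is good to about 2 mm. A picture is of the moment at which its call begins: read the wrist's pose just before it. camera_params takes no time and is no camera call.
- r.sign_off(): hands the job in; it is judged then, once.
The state is a dict: "time": time; "qpos": joint angles; "qvel": joint speeds; "joint_efforts": joint torques, N m; "eef_pos": TCP position; "orientation": TCP orientation; "contact_force": force on the tool from outside, world axes, zero at the start; "wrist_torque": the same for the moment, N m; "grip_width": opening from 0.0 (shut) to 1.0 (fully open); "grasp_force": force on a finger pad.
Only numpy, scipy, OpenCV 4.12 (cv2) and the standard library are available. Lean on these libraries where they do the work, as an engineer would, in place of code of your own. Each camera call takes 0.05 s, during which the arm holds its last target. There are 200 camera calls.

### The job

Get the kitchen scale ready for weighing into the white ramekin: set the ramekin gently down on the scale's small round raised platform, upright and centred, without pushing the platform to its stop. Then, with the ramekin's weight on the scale, turn the knob in the middle of the dial until the bold zero mark on the dial plate lies in line with the pointer. Leave the ramekin on the scale, let go of everything and leave the other things on the draining boards where they are.

Things in the scene. Friction and masses are not known exactly. Their poses are not given: they have to be found in the camera images.
- ramekin: The ramekin: a round white ceramic dish with fine ribs and an open top, 50 mm high, 97 mm across at the rim and 85 mm at the foot; the wall is 5 mm thick (ring of the wall at the rim: middle radius 46 mm), the floor 6 mm. Loose, 0.22 to 0.38 kg. Origin: centre of its underside; z up. It starts on the right draining board, on the same level as the scale's feet; any point of the rim may be pinched from above.
- scale: The kitchen scale on the left draining board: grey, 270 mm long, 128 mm wide, heavy and fixed to the board, so it does not slide. Origin: under the dial's axis, on the board; its x axis runs from the dial towards the raised platform, y to its left, z up. The round dial (121 mm with its steel rim) lies flat and faces up at the near end; its clear cover is 50 mm above the board. The platform's axis stands 145 mm behind the dial's axis.
- carrier_top (a point): Centre of the top face of the scale's platform: a flat aluminium disc 60 mm across on a thin stem, 108 mm above the board when empty. It is sprung and sinks 1 mm for every 0.5 N put on it (4 to 8 mm under the ramekin), with a hard stop at 20 mm; it does not turn or tilt. Axes as the scale's. The point sinks with the platform.
- tare_knob (a joint): Angle of the tare knob and the dial plate that turns with it, rad; grows clockwise seen from above; 0 when the zero mark points along the scale's x axis (towards the platform). Turns freely from -3.1 to 3.1 against light friction (0.03 N m) and stays where it is left.
- knob_grip (a point): On the axis of the tare knob at the height to grip it, 70 mm above the board. The knob is a black fluted cylinder 39 mm across, from 50 to 85 mm above the board (top 15 mm above this point).
- zero_mark (a point): Point of the bold black wedge on the white dial plate, 50 mm from the knob's axis. It is the zero of the scale; the other marks are thin lines, 64 divisions to the turn, one division 4.9 mm long here. Turns with the knob.
- pointer_tip (a point): Tip of the dark pointer over the dial plate, 50 mm from the knob's axis, 2 mm above the plate. The pointer is moved by the load only, not by the knob: it points along the scale's x axis when the platform is empty and turns clockwise seen from above by 0.2 rad for each mm that the platform sinks.
- carrier (a joint): How far the platform has been pressed down, m; 0 empty, stop at 0.020.
- canister: bystander: ribbed white stoneware canister with a wooden lid, 93 mm wide, 83 mm high; origin at the centre of its underside
- garlic: bystander: a bulb of garlic, 60 mm; origin at the centre of its underside
- mug: bystander: plain speckled mug with one handle (origin under the middle of mug and handle together), 92 x 128 x 95 mm, at the right front; origin at the centre of its underside
- salt_shaker: bystander: glass salt shaker, 44 mm wide, 90 mm high, at the back right; origin at the centre of its underside
- spice_1: bystander: spice jar, 46 mm wide, 106 mm high, at the back right; origin at the centre of its underside
- spice_2: bystander: the other spice jar, 46 mm wide, 106 mm high, at the back right; origin at the centre of its underside
- oil_bottle: bystander: oil bottle, 62 mm wide, 264 mm high, in the back right corner; origin at the centre of its underside
- tumbler_a: bystander: glass tumbler, 80 mm wide, 91 mm high, at the back left; origin at the centre of its underside
- tumbler_b: bystander: glass tumbler, 80 mm wide, 91 mm high, at the back left, nearer the taps; origin at the centre of its underside
- wooden_spoon: bystander: wooden spoon, 338 mm long, lying at the left front edge; origin at the centre of its underside

How it is judged:
By the outcome, as a careful person would: the job done as asked, in the order asked, and still so for the second after the job is handed in, with the robot touching nothing.
It also fails if it takes over 53 s, if anything falls off the work surface, if the arm or the gripper's body presses on something with over 40 N, if the wrist force passes 120 N, or if a joint passes its speed limit or range.

## Working session

There is one attempt and no reset: what is moved stays moved. The work goes in short steps, Python scripts to look and compute and a tool call to move; the robot and the scene stay as the last step left them, time stands still between calls to the robot, and variables do not carry over. Pictures are saved under pics/ and viewed, at most 10 in all, crops included, and the job is handed in when it is done.

Besides the shell and the picture viewer there is one more tool, called after "Emit:" as name(argument=value, ...) on one line, values as JSON. step_arm: Moves the arm, as the interface text tells. Its arguments: {"type":"object","properties":{"motion":{"type":"array","items":{"type":"array","items":{"type":"array","items":{"type":"number"}}}},"force":{"type":"number"}},"required":["motion"]}

```bash
mkdir -p pics; ls; python3 - <<'E'
from rig import r,cams
import cv2,numpy as np
o=r.observe();print(o)
for n in("scene","top","wrist"):
    p=cams.camera_params(n);print(n,{k:(np.round(v,4).tolist() if not isinstance(v,str) else v) for k,v in p.items()})
a=[cams.get_image(n) for n in("scene","top")]
for n,i in zip(("scene","top"),a): cv2.imwrite(f"pics/{n}0.png",i[:,:,::-1])
E
```

```text
pics
{'time': 0.0, 'qpos': array([-1.06250597,  0.50837213, -0.23751421,  1.50114767,  0.12567218,
        1.14888355, -0.15478378]), 'qvel': array([-0.00087186, -0.00011906,  0.00089632,  0.00049438,  0.00019369,
        0.00018272,  0.00108324]), 'joint_efforts': array([-3.92011407e-04, -6.20597792e+01, -2.18605176e+00, -2.49648392e+01,
        1.28410268e-02,  1.22223201e-02,  1.26854704e-05]), 'eef_pos': array([0.24486141, 0.57448628, 0.23040287]), 'orientation': array([ 2.00029286e-01,  9.79789494e-01, -8.95056947e-04, -1.78081736e-04]), 'contact_force': array([-0.3998504 , -0.71086918,  0.72961882]), 'wrist_torque': array([0.00956756, 0.02566945, 0.0165672 ]), 'grasp_force': 0.0, 'grip_width': 1.0013486576557649}
scene {'fov_y': 44.4164, 'cx': 280.8966, 'cy': 200.4629, 'pose': [[-0.1081, 0.7907, -0.6026, -0.4363], [-0.9941, -0.0818, 0.071, 0.1015], [0.0068, 0.6067, 0.7949, 1.2625], [0.0, 0.0, 0.0, 1.0]]}
top {'fov_y': 47.6651, 'cx': 281.0358, 'cy': 205.4057, 'pose': [[0.0166, 0.9786, -0.2052, 0.1739], [-0.9999, 0.0161, -0.0041, -0.0274], [-0.0007, 0.2052, 0.9787, 1.586], [0.0, 0.0, 0.0, 1.0]]}
wrist {'fov_y': 64.1486, 'cx': 280.5583, 'cy': 204.0485, 'hand_eye': [[0.0, 0.964, 0.2658, 0.0665], [1.0, 0.0002, -0.0007, -0.0002], [-0.0007, 0.2658, -0.964, -0.1435], [0.0, 0.0, 0.0, 1.0]]}
```

View pics/scene0.png

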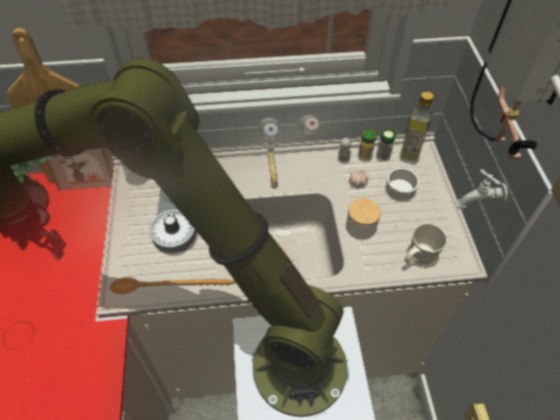

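View pics/top0.png

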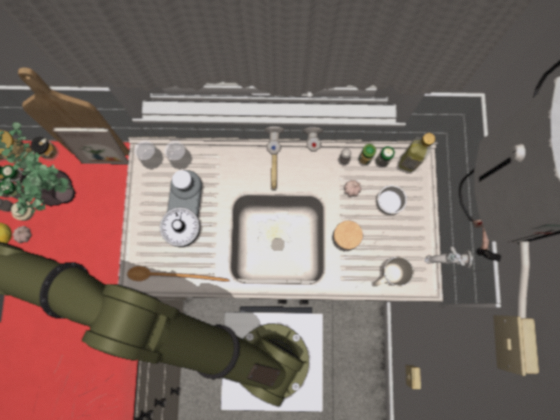

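```bash
cat > h.py <<'E'
import numpy as np,cv2
from rig import r,cams
from scipy.spatial.transform import Rotation as R
def cam(n):
    p=cams.camera_params(n); f=210/np.tan(np.radians(p["fov_y"]/2))
    if "pose" in p: P=np.array(p["pose"])
    else:
        o=r.observe(); T=np.eye(4);T[:3,:3]=R.from_quat(o["orientation"]).as_matrix();T[:3,3]=o["eef_pos"];P=T@np.array(p["hand_eye"])
    return P,f,p["cx"],p["cy"]
def unproj(c,u,v,z):
    P,f,cx,cy=c; d=P[:3,:3]@np.array([(u-cx)/f,-(v-cy)/f,-1]); return P[:3,3]+d*(z-P[2,3])/d[2]
def proj(c,X):
    P,f,cx,cy=c; q=P[:3,:3].T@(np.array(X)-P[:3,3]); return cx-f*q[0]/q[2], cy+f*q[1]/q[2]
E
python3 - <<'E'
from h import *
t=cam("top");s=cam("scene")
for n,u,v,z in(("ram",389,202,.045),("knob",178.5,225,.085),("dial",181,228,.05),("plat",182,180,.108),("spoonL",138,273,0.01)):
    X=unproj(t,u,v,z);print(n,X.round(3),"scene px",np.round(proj(s,X),1))
i=cv2.imread("pics/top0.png");j=cv2.imread("pics/scene0.png")
k=lambda im,u,v:cv2.resize(im[v-35:v+35,u-45:u+45],(390,300),interpolation=cv2.INTER_CUBIC)
cv2.imwrite("pics/m1.png",np.vstack([np.hstack([k(i,181,203),k(i,385,202)]),np.hstack([k(j,172,225),k(j,400,185)])]))
print(cams.camera_params("top").keys())
E
```

```text
ram [ 0.514 -0.379  0.045] scene px [400.6 183.4]
knob [0.419 0.306 0.085] scene px [172.2 220.1]
dial [0.415 0.305 0.05 ] scene px [174.6 228.3]
plat [0.562 0.298 0.108] scene px [174.5 175.6]
spoonL [0.269 0.446 0.01 ] scene px [123.5 285.2]
dict_keys(['fov_y', 'cx', 'cy', 'pose'])
```

View pics/m1.png

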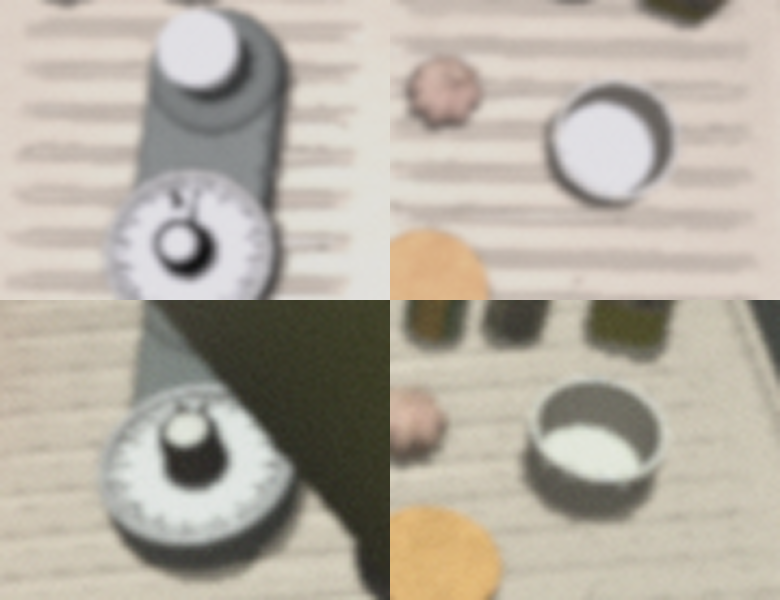

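```bash
cat >> h.py <<'E'
def mv(x,y,z,yaw,tilt=0):
    """units for a move to world pos, tool down, tool y at azimuth yaw (deg)"""
    o=r.observe();Q=R.from_quat(o["orientation"]); a=np.radians(yaw)
    Yt=np.array([np.cos(a),np.sin(a),0]);Zt=np.array([0,0,-1.]);T=R.from_matrix(np.c_[np.cross(Yt,Zt),Yt,Zt])
    s=Q.inv().apply(np.array([x,y,z])-o["eef_pos"])/.04; w=np.degrees((Q.inv()*T).as_rotvec())/10
    print("shift",s.round(3),"turn",w.round(3),"now",o["eef_pos"].round(4),"t",round(o["time"],2))
E
python3 - <<'E'
from h import *
t=cam("top")
for u,v,z in((274,185,.1),(274,185,.2),(274,140,.2),(413,165,.0),(428,139,.26)): print(unproj(t,u,v,z).round(3))
mv(.45,.33,.24,36)
E
```

```text
[0.552 0.003 0.1  ]
[0.527 0.001 0.2  ]
[0.669 0.003 0.2  ]
[ 0.657 -0.476  0.   ]
[ 0.658 -0.45   0.26 ]
shift [-7.114 -3.615 -0.231] turn [-9.000e-03  2.000e-03  3.092e+00] now [0.2449 0.5746 0.2305] t 0.1
```

Emit:
step_arm(motion=[[[50, -7.1, -3.6, -0.8, 0, 0, 3.1], [50, -7.1, -3.6, -0.8, 0, 0, 3.1], [50, -7.1, -3.6, -0.8, 0, 0, 3.1], [50, -7.1, -3.6, -0.8, 0, 0, 3.1], [50, -7.1, -3.6, -0.8, 0, 0, 3.1]]])

```text
time: 0.72
eef_pos: [0.4459, 0.3352, 0.2625]
orientation: [0.454, 0.891, -0.0, -0.0]
contact_force: [0.5, 0.2, 0.3]
grip_width: 0.584
grasp_force: 0.0
```

```bash
python3 -c "
from h import *
mv(.43,.05,.26,6)"
```

```text
shift [-5.54  -4.505  0.066] turn [-2.000e-03  1.000e-03  2.994e+00] now [0.4459 0.3352 0.2625] t 0.72
```

Emit:
step_arm(motion=[[[40, -5.6, -4.5, 0, 0, 0, 3], [40, -5.6, -4.5, 0, 0, 0, 3], [40, -5.6, -4.5, 0, 0, 0, 3], [40, -5.6, -4.5, 0, 0, 0, 3], [40, -5.6, -4.5, 0, 0, 0, 3]]])

```text
time: 1.35
eef_pos: [0.4299, 0.0467, 0.2626]
orientation: [0.671, 0.742, -0.0, 0.0]
contact_force: [0.1, 0.8, 0.6]
grip_width: 0.468
grasp_force: 0.0
```

```bash
python3 -c "
from h import *
mv(.44,-.22,.26,-26)"
```

```text
shift [-6.66  -0.415  0.068] turn [-0.     0.004  3.174] now [0.4299 0.0467 0.2626] t 1.35
```

Emit:
step_arm(motion=[[[40, -6.7, -0.4, 0, 0, 0, 3.2], [40, -6.7, -0.4, 0, 0, 0, 3.2], [40, -6.7, -0.4, 0, 0, 0, 3.2], [40, -6.7, -0.4, 0, 0, 0, 3.2], [40, -6.7, -0.4, 0, 0, 0, 3.2]]])

```text
time: 1.98
eef_pos: [0.4413, -0.2226, 0.2624]
orientation: [0.85, 0.527, -0.001, 0.001]
contact_force: [0.7, 1.3, 0.2]
grip_width: 0.464
grasp_force: 0.0
```

```bash
python3 -c "
from h import *
mv(.477,-.352,.16,-36.4)"
```

```text
shift [-2.496  2.236  2.566] turn [0.003 0.011 1.   ] now [ 0.4413 -0.2226  0.2624] t 1.98
```

Emit:
step_arm(motion=[[[40, -2.5, 2.2, 2.5, 0, 0, 1], [40, -2.5, 2.2, 2.5, 0, 0, 1], [40, -2.5, 2.2, 2.5, 0, 0, 1], [40, -2.5, 2.2, 2.5, 0, 0, 1]]])

```text
time: 2.48
eef_pos: [0.4759, -0.3485, 0.1597]
orientation: [0.892, 0.452, -0.002, -0.001]
contact_force: [-0.1, 0.9, 0.7]
grip_width: 0.465
grasp_force: 0.0
```

```bash
python3 - <<'E'
from h import *
c=cam("wrist");i=cams.get_image("wrist")
X=np.array([.514,-.379,.05])
im=i[:,:,::-1].copy();cv2.imwrite("pics/w1raw.png",im)
pts=[proj(c,X+[.0485*np.cos(a),.0485*np.sin(a),0]) for a in np.linspace(0,6.28,60)]
cv2.polylines(im,[np.int32(pts)],True,(0,0,255),1);cv2.imwrite("pics/w1.png",im);print(proj(c,X))
E
```

```text
(np.float64(342.43451670857877), np.float64(203.4522977061284))
```

View pics/w1.png

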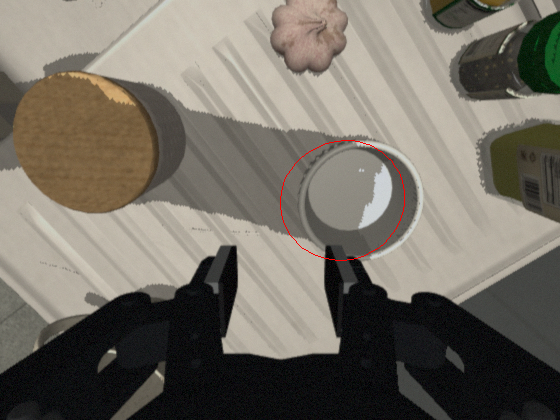

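```bash
python3 - <<'E'
from h import *
c=cam("wrist")
X=unproj(c,362.5,200,.05);print(X)
az=np.degrees(np.arctan2(X[1],X[0]));print(az)
a=np.radians(az);p=X[:2]-.046*np.array([np.cos(a),np.sin(a)])
mv(*p,.09,az);mv(*p,.022,az)
E
```

```text
[ 0.52909997 -0.38497496  0.05      ]
-36.039764610309746
shift [0.012 0.473 1.776] turn [-0.017  0.004 -0.014] now [ 0.4765 -0.3472  0.1611] t 2.52
shift [0.013 0.479 3.476] turn [-0.017  0.004 -0.014] now [ 0.4765 -0.3472  0.1611] t 2.52
```

Emit:
step_arm(motion=[[[40, 0, 0.48, 1.5, 0, 0, 0], [40, 0, 0.48, 1.5, 0, 0, 0], [40, 0, 0.48, 1.5, 0, 0, 0]]])

```text
time: 2.9
eef_pos: [0.4932, -0.3576, 0.1043]
orientation: [0.891, 0.454, 0.0, 0.0]
contact_force: [-0.2, -0.6, 0.9]
grip_width: 0.466
grasp_force: 0.0
```

```bash
python3 - <<'E'
from h import *
c=cam("wrist");i=cams.get_image("wrist")
X=np.array([.5291,-.385,.05])
im=i[:,:,::-1].copy();cv2.imwrite("pics/w2raw.png",im)
pts=[proj(c,X+[.0485*np.cos(a),.0485*np.sin(a),0]) for a in np.linspace(0,6.28,60)]
cv2.polylines(im,[np.int32(pts)],True,(0,0,255),1);cv2.imwrite("pics/w2.png",im);print(proj(c,X),r.observe()["eef_pos"])
E
```

```text
(np.float64(351.58759509830804), np.float64(225.60039872950043)) [ 0.49344501 -0.35810772  0.10504418]
```

View pics/w2.png

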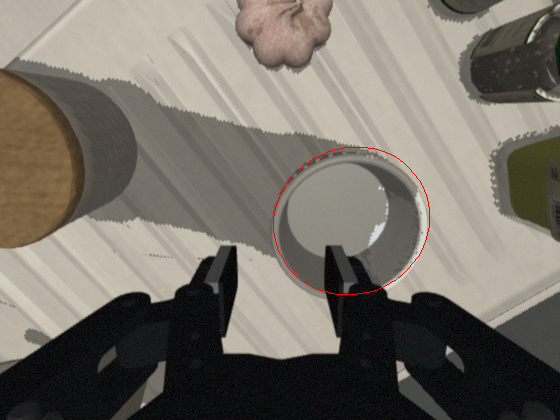

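Emit:
step_arm(motion=[[[40, -0.04, 0, 1, 0, 0, 0], [40, -0.04, 0, 1.7, 0, 0, 0], [40, -0.04, 0, 2.05, 0, 0, 0], [40, -0.04, 0, 2.05, 0, 0, 0]]], force=40)

```text
time: 3.45
eef_pos: [0.4923, -0.3595, 0.0215]
orientation: [0.891, 0.453, 0.0, 0.0]
contact_force: [-0.1, -0.6, -0.3]
grip_width: 0.467
grasp_force: 0.0
```

Emit:
step_arm(motion=[[[0, 0, 0, 0, 0, 0, 0], [0, 0, 0, 0, 0, 0, 0], [0, 0, 0, 0, 0, 0, 0], [0, 0, 0, 0, 0, 0, 0], [0, 0, 0, 0, 0, 0, 0]]], force=40)

```text
time: 4.08
eef_pos: [0.4925, -0.3619, 0.023]
orientation: [0.892, 0.452, 0.001, 0.002]
contact_force: [-3.4, -1.4, 10.5]
grip_width: 0.094
grasp_force: 37.0
```

Emit:
step_arm(motion=[[[0, 0, 0, -0.2, 0, 0, 0], [0, 0, 0, -0.6, 0, 0, 0], [0, 0, 0, -1.2, 0, 0, 0], [0, 0, 0, -2, 0, 0, 0], [0, 0, 0, -2, 0, 0, 0]]])

```text
time: 4.7
eef_pos: [0.4929, -0.3599, 0.1032]
orientation: [0.891, 0.454, 0.001, 0.001]
contact_force: [0.3, 0.1, -1.8]
grip_width: 0.075
grasp_force: 39.6
```

```bash
python3 - <<'E'
from h import *
c=cam("wrist");o=r.observe();print(o["contact_force"],o["wrist_torque"],o["grip_width"],o["grasp_force"])
im=cams.get_image("wrist")[:,:,::-1].copy()
a0=np.radians(-36.04);X=np.array([*(o["eef_pos"][:2]+.046*np.array([np.cos(a0),np.sin(a0)])),o["eef_pos"][2]-.022+.05])
for rr,z in((.0485,0),(.0375,-.044)):
  pts=[proj(c,X+[rr*np.cos(a),rr*np.sin(a),z]) for a in np.linspace(0,6.28,60)]
  cv2.polylines(im,[np.int32(pts)],True,(0,0,255),1)
cv2.imwrite("pics/w3.png",im)
E
```

```text
[ 0.26672141  0.1261851  -1.80577606] [ 0.04753935  0.06251886 -0.02626527] 0.07488186505766398 39.55030429766339
```

View pics/w3.png

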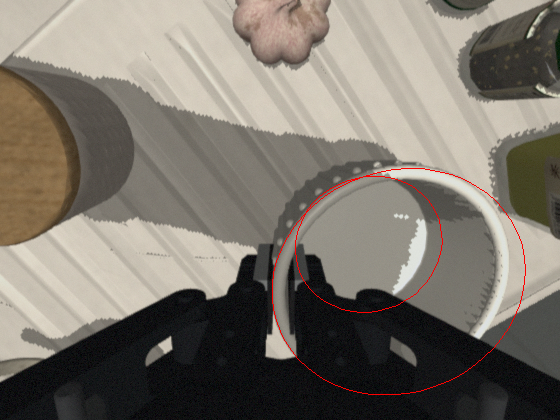

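```bash
cat > tilt.py <<'E'
from h import *
from scipy.optimize import differential_evolution as DE
c=cam("wrist");o=r.observe();p=o["eef_pos"]
g=cv2.GaussianBlur(cv2.cvtColor(cams.get_image("wrist"),cv2.COLOR_RGB2GRAY),(3,3),0).astype(np.float32)
Q=R.from_quat(o["orientation"]); A=np.linspace(0,2*np.pi,180)
P,f,cx,cy=c
def ring(v,rr):
    th,tx,dx,dy,dz=v   # ramekin rim centre frame in tool coords: rim faces -z
    M=R.from_rotvec([th,tx,0]); L=np.c_[rr*np.cos(A),rr*np.sin(A),0*A]
    T=np.array([dx,-.046+0,0])*0+M.apply(L+[0,.046,0])+[dx,dy,-.027+dz]
    q=(Q.apply(T)+p-P[:3,3])@P[:3,:3]
    return np.c_[cx-f*q[:,0]/q[:,2],cy+f*q[:,1]/q[:,2]]
def samp(v,rr):
    m=ring(v,rr).astype(np.float32); return cv2.remap(g,m[:,:1],m[:,1:],cv2.INTER_LINEAR)[:,0],m
def cost(v):
    a,m=samp(v,.046);b,_=samp(v,.0415);d,_=samp(v,.0515)
    ok=(m[:,1]<300)&(m[:,0]<559)&(m[:,0]>285)
    k=np.clip(a-b,-30,40)+np.clip(a-d,-30,40)
    return -k[ok].mean()
s=DE(cost,[(-.1,.25),(-.06,.06),(-.006,.006),(-.006,.006),(-.012,.014)],seed=1,maxiter=120,tol=1e-6)
print("theta deg",np.degrees(s.x[:2]).round(1),"d mm",(s.x[2:]*1e3).round(1),s.fun)
im=cv2.cvtColor(g.astype(np.uint8),cv2.COLOR_GRAY2BGR)
for rr in(.0435,.0485): cv2.polylines(im,[np.int32(ring(s.x,rr))],True,(0,0,255),1)
cv2.imwrite("pics/fit.png",im)
E
python3 tilt.py
```

```text
theta deg [ 6.1 -0.6] d mm [ 0.9  0.  -3. ] -65.628975
```

View pics/fit.png

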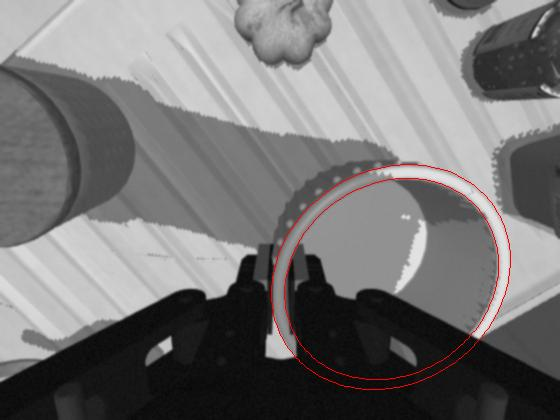

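```bash
sed -i 's/np.c_\[np.cross(Yt,Zt),Yt,Zt\])/np.c_[np.cross(Yt,Zt),Yt,Zt])*R.from_rotvec([np.radians(tilt),0,0])/' h.py; python3 -c "
from h import *
mv(.47,-.25,.25,-28,-6.1)"
```

```text
shift [ 1.876 -2.042 -3.737] turn [-0.614  0.039 -0.804] now [ 0.4918 -0.3586  0.1004] t 4.8
```

Emit:
step_arm(motion=[[[0, 0, 0, -0.9, -0.2, 0, 0], [0, 0.1, -0.2, -1.9, -0.4, 0, -0.1], [0, 0.6, -0.8, -2.9, -0.61, 0, -0.3], [0, 1.2, -1.4, -3.6, -0.61, 0, -0.6], [0, 1.9, -2, -3.9, -0.61, 0, -0.8]]])

```text
time: 5.42
eef_pos: [0.4714, -0.2499, 0.2569]
orientation: [0.856, 0.514, 0.024, 0.047]
contact_force: [0.6, 0.6, -3.1]
grip_width: 0.073
grasp_force: 39.7
```

```bash
python3 -c "
from h import *
mv(.40,-.04,.29,-6,-6.1)"
```

```text
shift [ 3.785 -3.93  -1.276] turn [-0.013  0.275 -2.188] now [ 0.4714 -0.2499  0.2569] t 5.42
```

Emit:
step_arm(motion=[[[0, 0.8, -0.8, -0.3, 0, 0.06, -0.45], [0, 1.7, -1.7, -0.6, 0, 0.12, -0.95], [0, 2.6, -2.7, -0.9, 0, 0.18, -1.5], [0, 3.3, -3.4, -1.2, 0, 0.24, -1.9], [0, 3.8, -3.9, -1.3, 0, 0.28, -2.2]]])

```text
time: 6.05
eef_pos: [0.4006, -0.0389, 0.2899]
orientation: [0.74, 0.67, 0.035, 0.038]
contact_force: [0.4, 0.1, -1.7]
grip_width: 0.071
grasp_force: 39.7
```

```bash
python3 -c "
from h import *
mv(.53,.18,.25,24,-6.1)"
```

```text
shift [5.765 2.56  1.274] turn [-0.019  0.304 -2.953] now [ 0.4006 -0.0389  0.2899] t 6.05
```

Emit:
step_arm(motion=[[[0, 1.2, 0, 0, 0, 0.06, -0.6], [0, 2.5, 0.2, 0.1, 0, 0.12, -1.2], [0, 3.9, 0.9, 0.4, 0, 0.2, -1.9], [0, 5, 1.8, 0.8, 0, 0.26, -2.5], [0, 5.7, 2.5, 1, 0, 0.3, -2.95]]])

```text
time: 6.68
eef_pos: [0.5286, 0.1777, 0.2589]
orientation: [0.543, 0.838, 0.042, 0.027]
contact_force: [0.3, -0.5, -1.3]
grip_width: 0.078
grasp_force: 39.8
```

Emit:
step_arm(motion=[[[0, 0, 0, 0, 0, 0, 0], [0, 0, 0, 0, 0, 0, 0]]])

```text
time: 6.92
eef_pos: [0.5276, 0.1743, 0.26]
orientation: [0.546, 0.836, 0.042, 0.028]
contact_force: [-0.2, -0.1, -2.5]
grip_width: 0.076
grasp_force: 40.0
```

```bash
python3 - <<'E'
from h import *
c=cam("wrist");o=r.observe();print(o["eef_pos"])
im=cams.get_image("wrist")[:,:,::-1].copy();cv2.imwrite("pics/w4raw.png",im)
X=np.array([.562,.298,.108])
pts=[proj(c,X+[.03*np.cos(a),.03*np.sin(a),0]) for a in np.linspace(0,6.28,60)]
cv2.polylines(im,[np.int32(pts)],True,(0,0,255),1)
print(proj(c,X));cv2.imwrite("pics/w4.png",im)
E
python3 tilt.py
```

```text
[0.52755948 0.17433631 0.26003828]
(np.float64(357.26666233559644), np.float64(71.31494981255483))
theta deg [5.6 3.2] d mm [-0.6 -0.3  0.6] -68.65898895263672
```

View pics/w4.png

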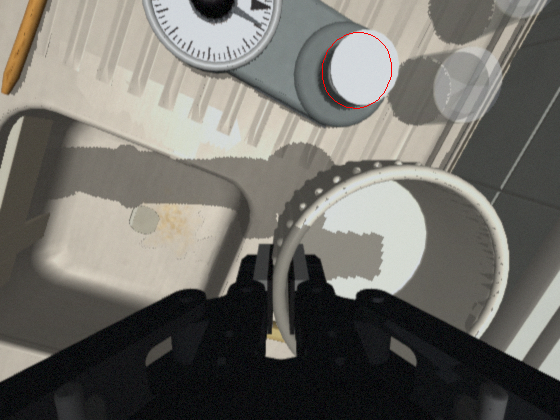

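```bash
cat >> tilt.py <<'E'
for v in([6.1,-.6,.9,0,-3],[6,0,0,0,-2.5],[5.6,3.2,-.6,-.3,.6]): print(cost(np.r_[np.radians(v[:2]),np.array(v[2:])/1e3]))
for tx in(-2,0,2,4):
    s=DE(lambda w:cost([w[0],np.radians(tx),*w[1:]]),[(-.1,.25),(-.006,.006),(-.006,.006),(-.012,.014)],seed=1,maxiter=60);print(tx,np.degrees(s.x[0]).round(1),(s.x[1:]*1e3).round(1),s.fun)
E
python3 tilt.py; python3 - <<'E'
from h import *
c=cam("wrist");im=cv2.imread("pics/w4raw.png");g=cv2.cvtColor(im,6)
for th in(190,210,225):
    m=((g>th)*255).astype(np.uint8); m[125:]=0; m[:,:300]=0; m[:,430:]=0
    n,l,st,ce=cv2.connectedComponentsWithStats(m);k=l[68,364];print(st[k],ce[k])
    cn,_=cv2.findContours((l==k).astype(np.uint8),0,1);e=cv2.fitEllipse(cv2.convexHull(max(cn,key=len)));print(e,unproj(c,*e[0],.108))
E
```

```text
theta deg [3.1 3.4] d mm [-0.3  0.7  2.3] -68.67896270751953
-63.626022
-67.522385
-68.357765
-2 9.0 [  0.4  -1.2 -10. ] -68.10848236083984
0 7.6 [-0.4 -0.2 -4.1] -68.1806640625
2 3.7 [-0.5  0.4  1.2] -68.36689
4 6.9 [ 0.3 -0.4 -3.1] -68.57931518554688
[ 331   28   87   76 4330] [368.0443418   64.74965358]
((372.94671630859375, 61.1967658996582), (69.62533569335938, 96.52827453613281), 49.67704772949219) [0.57213778 0.31121618 0.108     ]
[ 332   31   67   73 3797] [364.65920464  66.75006584]
((364.68359375, 66.703125), (65.48343658447266, 73.68600463867188), 16.88209342956543) [0.56758093 0.30437906 0.108     ]
[     0      0    560    420 235200] [279.5 209.5]Traceback (most recent call last):
  File "<stdin>", line 6, in <module>
cv2.error: OpenCV(4.12.0) /io/opencv/modules/imgproc/src/shapedescr.cpp:361: error: (-201:Incorrect size of input array) There should be at least 5 points to fit the ellipse in function 'fitEllipseNoDirect'
```

```bash
python3 -c "
from h import *
mv(.5293,.2838,.165,28.2,-6.1)"
```

```text
shift [2.499 0.872 2.515] turn [-0.013  0.054 -0.452] now [0.528  0.1742 0.2615] t 7.08
```

Emit:
step_arm(motion=[[[0, 0.7, 0.25, 0.1, 0, 0, -0.2], [0, 1.5, 0.5, 0.5, 0, 0.05, -0.4], [0, 2.2, 0.75, 1.1, 0, 0.05, -0.45], [0, 2.5, 0.87, 1.9, 0, 0.05, -0.45], [0, 2.5, 0.87, 2.3, 0, 0.05, -0.45]]])

```text
time: 7.7
eef_pos: [0.5278, 0.2849, 0.1723]
orientation: [0.512, 0.858, 0.044, 0.026]
contact_force: [0.7, -0.8, -2.2]
grip_width: 0.072
grasp_force: 40.0
```

Emit:
step_arm(motion=[[[0, 0, 0, 0, 0, 0, 0], [0, 0, 0, 0, 0, 0, 0]]])

```text
time: 7.95
eef_pos: [0.5299, 0.2835, 0.1748]
orientation: [0.513, 0.857, 0.045, 0.028]
contact_force: [1.4, -0.1, -2.7]
grip_width: 0.075
grasp_force: 40.0
```

```bash
python3 -c "
from h import *
mv(.5293,.2838,.134,28.2,-6.1)
mv(.5293,.2838,.122,28.2,-6.1)
print(r.observe()['contact_force'])"
```

```text
shift [ 0.015 -0.117  1.014] turn [-0.     0.006 -0.004] now [0.5299 0.2835 0.1748] t 7.95
shift [ 0.015 -0.148  1.312] turn [-0.     0.006 -0.004] now [0.5299 0.2835 0.1748] t 7.95
[ 1.4395479  -0.0747814  -2.66415604]
```

Descend gently onto the platform, reading the force.

Emit:
step_arm(motion=[[[0, 0, -0.05, 0.5, 0, 0, 0], [0, 0, -0.1, 0.9, 0, 0, 0], [0, 0, -0.12, 1.05, 0, 0, 0], [0, 0, -0.12, 1.05, 0, 0, 0]]])

```text
time: 8.45
eef_pos: [0.5291, 0.284, 0.1319]
orientation: [0.513, 0.857, 0.045, 0.027]
contact_force: [0.2, 0.2, -2.4]
grip_width: 0.075
grasp_force: 40.0
```

Emit:
step_arm(motion=[[[0, 0, 0, 0.1, 0, 0, 0], [0, 0, 0, 0.18, 0, 0, 0], [0, 0, -0.02, 0.25, 0, 0, 0], [0, 0, -0.02, 0.25, 0, 0, 0], [0, 0, -0.02, 0.25, 0, 0, 0]]])

```text
time: 9.07
eef_pos: [0.5296, 0.2846, 0.1217]
orientation: [0.512, 0.857, 0.045, 0.028]
contact_force: [1.2, -1.0, 2.2]
grip_width: 0.074
grasp_force: 41.1
```

Emit:
step_arm(motion=[[[0, 0, 0, -0.08, 0, 0, 0], [0, 0, 0, -0.08, 0, 0, 0], [0, 0, 0, -0.08, 0, 0, 0]]])

```text
time: 9.45
eef_pos: [0.5287, 0.2844, 0.1245]
orientation: [0.512, 0.857, 0.045, 0.027]
contact_force: [1.9, 1.1, -0.2]
grip_width: 0.074
grasp_force: 40.9
```

Emit:
step_arm(motion=[[[12, 0, 0, 0, 0, 0, 0], [16, 0, 0, 0, 0, 0, 0], [22, 0, 0, 0, 0, 0, 0], [26, 0, 0, 0, 0, 0, 0], [26, 0, 0, 0, 0, 0, 0]]])

```text
time: 10.07
eef_pos: [0.5286, 0.2842, 0.1243]
orientation: [0.512, 0.857, 0.045, 0.027]
contact_force: [0.4, -0.9, -0.2]
grip_width: 0.306
grasp_force: 0.0
```

```bash
cat > fitrim.py <<'E'
import sys
from h import *
from scipy.optimize import differential_evolution as DE
# fit ramekin rim as level circle in world from wrist view
c=cam("wrist");rgb=cams.get_image("wrist");cv2.imwrite(sys.argv[1],rgb[:,:,::-1])
print(r.observe()["eef_pos"])
E
python3 fitrim.py pics/w5.png
python3 -c "
from h import *
o=r.observe();print(o['contact_force'],o['grip_width'])
cv2.imwrite('pics/t5.png',cams.get_image('top')[:,:,::-1])
mv(.5293,.2838,.22,28.2,-6.1)"
```

```text
[0.52860301 0.28415147 0.12436861]
[ 0.50490778 -0.41336957 -0.59927618] 0.3052292533980779
shift [-0.018  0.26  -2.376] turn [-0.01   0.002  0.006] now [0.5286 0.2842 0.1244] t 10.18
```

View pics/w5.png

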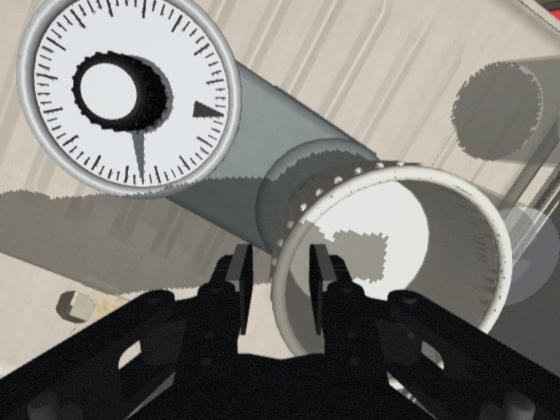

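Emit:
step_arm(motion=[[[26, 0, 0.06, -0.5, 0, 0, 0], [26, 0, 0.14, -1.3, 0, 0, 0], [26, 0, 0.26, -2.4, 0, 0, 0], [40, 0, 0.26, -2.4, 0, 0, 0]]])

```text
time: 10.68
eef_pos: [0.5307, 0.2853, 0.2248]
orientation: [0.512, 0.857, 0.048, 0.029]
contact_force: [-0.6, 0.2, -0.7]
grip_width: 0.466
grasp_force: 0.0
```

```bash
python3 -c "
from h import *
mv(.545,.235,.27,36,0)"
```

```text
shift [-1.277 -0.152 -1.155] turn [ 0.639  0.045 -0.775] now [0.5307 0.2853 0.2248] t 10.68
```

Emit:
step_arm(motion=[[[60, -0.3, 0, -1.1, 0.2, 0, -0.2], [80, -1.3, -0.15, -1.15, 0.64, 0.04, -0.78], [80, -1.3, -0.15, -1.15, 0.64, 0.04, -0.78], [80, -1.3, -0.15, -1.15, 0.64, 0.04, -0.78], [80, -1.3, -0.15, -1.15, 0.64, 0.04, -0.78]]])

```text
time: 11.3
eef_pos: [0.5431, 0.2345, 0.2655]
orientation: [0.453, 0.892, -0.003, -0.002]
contact_force: [-0.6, 0.1, -0.3]
grip_width: 0.935
grasp_force: 0.0
```

```bash
cat > look.py <<'E'
from h import *
from scipy.optimize import minimize
import sys
# rectify scale plane: orthographic top view at plate height, plus a view at rim height
def rect(c,im,z,x0=.33,x1=.66,y0=.20,y1=.40,s=2400):
    X,Y=np.meshgrid(np.arange(y1,y0,-1/s),np.arange(x1,x0,-1/s)) # cols: -y, rows: -x
    P,f,cx,cy=c; q=(np.stack([Y,X,0*X+z],-1)-P[:3,3])@P[:3,:3]
    return cv2.remap(im,(cx-f*q[...,0]/q[...,2]).astype(np.float32),(cy+f*q[...,1]/q[...,2]).astype(np.float32),cv2.INTER_LINEAR)
if __name__=="__main__":
    c=cam("wrist");im=cams.get_image("wrist")[:,:,::-1].copy();np.savez("look.npz",im=im,P=c[0],k=np.array(c[1:]))
    cv2.imwrite("pics/w6.png",im)
    a=rect(c,im,.047,.34,.50,.21,.40);b=rect(c,im,.152,.49,.65,.21,.40)
    # grid ticks every 20mm
    for w,x1 in((a,.50),(b,.65)):
        for k in range(0,int(w.shape[1]),48): cv2.line(w,(k,0),(k,6),(0,0,255),1)
        for k in range(0,int(w.shape[0]),48): cv2.line(w,(0,k),(6,k),(0,0,255),1)
    print(a.shape,b.shape);cv2.imwrite("pics/r6.png",np.hstack([a,b])[:, :])
    print(r.observe()["eef_pos"])
E
python3 look.py
```

```text
(384, 457, 3) (385, 457, 3)Traceback (most recent call last):
  File "look.py", line 17, in <module>
    print(a.shape,b.shape);cv2.imwrite("pics/r6.png",np.hstack([a,b])[:, :])
                                                     ~~~~~~~~~^^^^^^^
    return _nx.concatenate(arrs, 1, dtype=dtype, casting=casting)
           ~~~~~~~~~~~~~~~^^^^^^^^^^^^^^^^^^^^^^^^^^^^^^^^^^^^^^^
ValueError: all the input array dimensions except for the concatenation axis must match exactly, but along dimension 0, the array at index 0 has size 384 and the array at index 1 has size 385
```

```bash
cat > dial.py <<'E'
from h import *
from look import rect
from scipy.optimize import minimize
import sys
def circ(w,x1,y1,r0,ctr):
    g=cv2.GaussianBlur(cv2.cvtColor(w,6),(5,5),1).astype(np.float32);gx=cv2.Sobel(g,5,1,0);gy=cv2.Sobel(g,5,0,1)
    A=np.linspace(0,2*np.pi,240,endpoint=False);best=(-1,)
    for R_ in np.arange(r0-.003,r0+.003,.0005):
      for x in np.arange(ctr[0]-.012,ctr[0]+.012,.001):
        for y in np.arange(ctr[1]-.012,ctr[1]+.012,.001):
            u=(y1-y-R_*np.sin(A))*2400;v=(x1-x-R_*np.cos(A))*2400
            ui=np.clip(u.astype(int),0,w.shape[1]-1);vi=np.clip(v.astype(int),0,w.shape[0]-1)
            s=np.minimum(np.abs(-gx[vi,ui]*np.sin(A)-gy[vi,ui]*np.cos(A)),150).mean()
            if s>best[0]: best=(s,R_,x,y)
    return best
if __name__=="__main__":
    d=np.load("look.npz") if len(sys.argv)<2 else None
    if d is None:
        c=cam("wrist");im=cams.get_image("wrist")[:,:,::-1].copy()
    else: c=(d["P"],*d["k"]);im=d["im"]
    a=rect(c,im,.05,.34,.50,.21,.40);b=rect(c,im,.152,.49,.65,.21,.40)
    D=circ(a,.5,.4,.0605,(.42,.305));B=circ(b,.65,.4,.0485,(.567,.304));print("dial",D,"ramekin rim",B)
    g=cv2.cvtColor(rect(c,im,.046,.34,.50,.21,.40),6).astype(np.float32)
    ang=np.arange(-180,180,3)
    for rr in(.028,.033,.038,.042,.046):
        # angle clockwise from world +x (seen from above): direction (cos, -sin)
        t=np.radians(ang);u=(.4-D[3]+rr*np.sin(t))*2400;v=(.5-D[2]-rr*np.cos(t))*2400
        pr=cv2.remap(cv2.GaussianBlur(g,(5,5),0),u.astype(np.float32)[:,None],v.astype(np.float32)[:,None],1)[:,0]
        print(rr,"".join("#" if p<90 else "+" if p<130 else "-" if p<170 else "." for p in pr))
    cv2.imwrite("pics/rect_a.png",a);cv2.imwrite("pics/rect_b.png",b)
E
python3 dial.py
```

```text
dial (np.float64(55.39567373862274), np.float64(0.058499999999999996), np.float64(0.425), np.float64(0.315)) ramekin rim (np.float64(94.10869507234317), np.float64(0.0465), np.float64(0.564), np.float64(0.304))
0.028 -----++#########-.................................................................+##+-...................-###########++
0.033 +-+#+-++............................................-#####-.......................+#+..............................----+
0.038 ............+###########+............................-###+........................+#-...................................
0.042 ........#####################..-.......+.......+......###......+.......-..........++....................................
0.046 .....-##########################.-.-.-.+.-.-.-.+.-.-.+-#--.-.-.+.-.-...+.......-..+-..+......--.....-...................
```

```bash
cat > fine.py <<'E'
from h import *
from look import rect
from scipy.optimize import differential_evolution as DE
import sys
def prof(g,x,y,rr,t):
    u=(.4-y+rr*np.sin(t))*2400;v=(.5-x-rr*np.cos(t))*2400
    return cv2.remap(g,u.astype(np.float32)[:,None],v.astype(np.float32)[:,None],1)[:,0]
def run(c,im,x0=.422,y0=.311):
    g=cv2.cvtColor(rect(c,im,.046,.34,.50,.21,.40),6).astype(np.float32)
    t=np.arange(0,2*np.pi,2*np.pi/1440)
    def cost(v):
        s=0
        for rr in(.044,.046,.048):
            p=prof(g,v[0],v[1],rr,t);q=np.convolve(np.r_[p[-22:],p,p[:22]],np.ones(45)/45,'valid');h=np.clip(p-q,-40,40)
            s+=abs((h*np.exp(-64j*t)).sum())
        return -s
    s=DE(cost,[(x0-.009,x0+.009),(y0-.009,y0+.009)],seed=0,tol=1e-8)
    x,y=s.x;print("centre",s.x.round(4),s.fun)
    tt=np.radians(np.arange(-180,180,1))
    out=[]
    for rr in(.026,.030,.034,.038,.041,.043,.046):
        p=prof(cv2.GaussianBlur(g,(5,5),0),x,y,rr,tt); d=p<np.median(p)*.72
        e=np.flatnonzero(np.diff(np.r_[0,d.astype(int),0]))
        runs=[(int(a)-180,int(b)-181,int(p[a:b].min())) for a,b in zip(e[::2],e[1::2]) if b-a>=3];print(rr,runs)
    return x,y,g
if __name__=="__main__":
    if len(sys.argv)>1:
        c=cam("wrist");im=cams.get_image("wrist")[:,:,::-1].copy();cv2.imwrite(sys.argv[1],im)
    else: d=np.load("look.npz");c=(d["P"],*d["k"]);im=d["im"]
    run(c,im)
E
python3 fine.py
```

```text
centre [0.4219 0.3133] -15919.85641037962
0.026 [(-180, -113, 19), (56, 70, 84), (150, 179, 20)]
0.03 [(-180, -150, 62), (-145, -141, 106), (58, 68, 85)]
0.034 [(59, 67, 84)]
0.038 [(-147, -105, 0), (-23, -8, 49), (60, 66, 85)]
0.041 [(-156, -96, 0), (-21, -11, 47), (60, 65, 87)]
0.043 [(-160, -92, 0), (-20, -11, 47), (61, 64, 92)]
0.046 [(-165, -87, 0), (-19, -12, 47), (62, 64, 98), (118, 120, 102), (163, 165, 110)]
```

```bash
python3 -c "
from h import *
mv(.4219,.3133,.2,75)"
```

```text
shift [ 3.379 -1.274  1.653] turn [-0.041 -0.017 -3.886] now [0.5432 0.2345 0.2657] t 11.35
```

Emit:
step_arm(motion=[[[75, 3.4, -1.27, 0, 0, 0, -3.9], [75, 3.4, -1.27, 0, 0, 0, -3.9], [75, 3.4, -1.27, 0.6, -0.04, 0, -3.9], [75, 3.4, -1.27, 1.65, -0.04, -0.02, -3.9], [75, 3.4, -1.27, 1.65, -0.04, -0.02, -3.9]]])

```text
time: 11.98
eef_pos: [0.4204, 0.3125, 0.1984]
orientation: [0.13, 0.992, -0.002, -0.001]
contact_force: [0.4, -0.1, 1.5]
grip_width: 0.878
grasp_force: 0.0
```

```bash
python3 fine.py pics/w7.png; python3 -c "
from h import *
mv(.4219,.3133,.057,75)"
```

```text
centre [0.4217 0.3135] -17949.391142362547
0.026 [(-42, 69, 8)]
0.03 [(-14, -11, 82), (-4, 39, 30), (56, 67, 47)]
0.034 [(58, 66, 48)]
0.038 [(-23, -9, 11), (59, 65, 48)]
0.041 [(-21, -10, 18), (60, 64, 50)]
0.043 [(-20, -11, 16), (60, 64, 55)]
0.046 [(-19, -13, 20), (61, 63, 61)]
shift [-2.00e-03  1.40e-02  3.58e+00] turn [-0.012 -0.002 -0.005] now [0.4218 0.3131 0.2002] t 12.03
```

Emit:
step_arm(motion=[[[75, 0, 0.01, 1.2, 0, 0, 0], [70, 0, 0.01, 2.4, 0, 0, 0], [65, 0, 0.01, 3.2, 0, 0, 0], [60, 0, 0.01, 3.55, 0, 0, 0], [60, 0, 0.01, 3.55, 0, 0, 0]]], force=25)

```text
time: 12.65
eef_pos: [0.4234, 0.3139, 0.059]
orientation: [0.131, 0.991, -0.0, 0.001]
contact_force: [0.5, -0.7, 1.1]
grip_width: 0.703
grasp_force: 0.0
```

Emit:
step_arm(motion=[[[50, 0, 0, 0, 0, 0, 0], [44, 0, 0, 0, 0, 0, 0], [30, 0, 0, 0, 0, 0, 0], [30, 0, 0, 0, 0, 0, 0], [30, 0, 0, 0, 0, 0, 0]]], force=25)

```text
time: 13.28
eef_pos: [0.4232, 0.3132, 0.0597]
orientation: [0.13, 0.991, -0.0, 0.001]
contact_force: [-1.4, -2.8, 8.7]
grip_width: 0.431
grasp_force: 24.5
```

Emit:
step_arm(motion=[[[30, 0, 0, 0, 0, 0, 0.7], [30, 0, 0, 0, 0, 0, 1.5], [30, 0, 0, 0, 0, 0, 2.3], [30, 0, 0, 0, 0, 0, 3.1], [30, 0, 0, 0, 0, 0, 3.9]]])

```text
time: 13.9
eef_pos: [0.4224, 0.3122, 0.0597]
orientation: [0.456, 0.89, -0.001, 0.001]
contact_force: [-3.2, -5.1, 11.4]
grip_width: 0.432
grasp_force: 24.8
```

Emit:
step_arm(motion=[[[30, 0, 0, 0, 0, 0, 0.8], [30, 0, 0, 0, 0, 0, 1.6], [30, 0, 0, 0, 0, 0, 2.4], [30, 0, 0, 0, 0, 0, 3.1], [30, 0, 0, 0, 0, 0, 3.6]]])

```text
time: 14.52
eef_pos: [0.4213, 0.3118, 0.0596]
orientation: [0.708, 0.706, -0.001, 0.0]
contact_force: [-6.8, -6.9, 14.8]
grip_width: 0.431
grasp_force: 25.2
```

Emit:
step_arm(motion=[[[30, 0, 0, 0, 0, 0, 0.33], [30, 0, 0, 0, 0, 0, 0.33], [30, 0, 0, 0, 0, 0, 0.33]]])

```text
time: 14.9
eef_pos: [0.4212, 0.3119, 0.0596]
orientation: [0.727, 0.687, -0.001, 0.0]
contact_force: [-6.8, -6.5, 14.8]
grip_width: 0.432
grasp_force: 25.3
```

```bash
python3 fine.py pics/w8.png;python3 -c "
from h import *
mv(.4217,.3135,.06,75-78.3)"
```

```text
centre [0.4217 0.3136] -17852.795780167162
0.026 [(-180, -176, 61), (2, 52, 9), (134, 179, 8)]
0.03 [(7, 58, 9), (128, 177, 8)]
0.034 [(12, 65, 6), (121, 174, 7)]
0.038 [(13, 36, 11), (38, 76, 10), (110, 146, 9), (151, 172, 15)]
0.041 [(17, 118, 7), (127, 168, 9)]
0.043 [(20, 67, 8), (76, 112, 14), (126, 166, 9)]
0.046 [(24, 66, 10), (125, 162, 11)]
shift [ 0.042  0.01  -0.009] turn [-0.01   0.013  0.001] now [0.4212 0.3118 0.0597] t 14.95
```

Turned the full 78°; release, rise and look.

Emit:
step_arm(motion=[[[50, 0, 0, 0, 0, 0, 0], [60, 0, 0, 0, 0, 0, 0], [70, 0, 0, 0, 0, 0, 0], [70, 0, 0, 0, 0, 0, 0]]])

```text
time: 15.45
eef_pos: [0.4228, 0.3136, 0.0584]
orientation: [0.727, 0.687, 0.0, 0.001]
contact_force: [0.5, 0.4, -0.1]
grip_width: 0.82
grasp_force: 0.0
```

Emit:
step_arm(motion=[[[70, 0, 0, -1, 0, 0, 0], [70, 0, 0, -2.3, 0, 0, 0], [75, 0, 0, -3.5, 0, 0, -1.1], [75, 0, 0, -3.5, 0, 0, -2.1], [75, 0, 0, -3.5, 0, 0, -3]]])

```text
time: 16.08
eef_pos: [0.4227, 0.3139, 0.1992]
orientation: [0.522, 0.853, 0.001, 0.001]
contact_force: [-0.7, 0.2, -1.0]
grip_width: 0.88
grasp_force: 0.0
```

Emit:
step_arm(motion=[[[75, 0, 0, 0, 0, 0, -1], [75, 0, 0, 0, 0, 0, -2], [75, 0, 0, 0, 0, 0, -3], [75, 0, 0, 0, 0, 0, -4], [75, 0, 0, 0, 0, 0, -4]]])

```text
time: 16.7
eef_pos: [0.4226, 0.3135, 0.1983]
orientation: [0.202, 0.979, -0.0, 0.0]
contact_force: [0.3, 1.0, -0.5]
grip_width: 0.881
grasp_force: 0.0
```

```bash
python3 fine.py pics/w9.png;python3 -c "
from h import *
mv(.4217,.3135,.06,75)"
```

```text
centre [0.4217 0.3135] -17399.69909482736
0.026 [(-25, 75, 8)]
0.03 [(5, 38, 34), (41, 46, 70), (57, 67, 46)]
0.034 [(58, 66, 47)]
0.038 [(55, 70, 21)]
0.041 [(57, 68, 31)]
0.043 [(58, 67, 33)]
0.046 [(-51, -49, 75), (-6, -4, 73), (59, 66, 36)]
shift [ 0.026 -0.007  3.459] turn [-0.002  0.005 -0.847] now [0.4227 0.3134 0.1984] t 16.75
```

Emit:
step_arm(motion=[[[75, 0, 0, -1.5, 0, 0, 0], [75, 0, 0, -3, 0, 0, 0], [75, 0, 0, -3, 0, 0, 0]]])

```text
time: 17.12
eef_pos: [0.4241, 0.315, 0.3232]
orientation: [0.203, 0.979, 0.003, 0.003]
contact_force: [-0.2, -0.5, -1.2]
grip_width: 0.874
grasp_force: 0.0
```

```bash
python3 - <<'E'
from h import *
from look import rect
from dial import circ
c=cam("wrist");im=cams.get_image("wrist")[:,:,::-1].copy()
print(r.observe()["eef_pos"],circ(rect(c,im,.152,.49,.65,.21,.40),.65,.4,.0485,(.567,.304)))
t=cams.get_image("top")[:,:,::-1]
w9=cv2.imread("pics/w9.png")
cv2.imwrite("pics/fin.png",np.hstack([cv2.resize(im,(400,300)),cv2.resize(w9,(400,300))]))
E
```

```text
[0.42313283 0.31429426 0.32044704] (np.float64(92.85301517637829), np.float64(0.0465), np.float64(0.565), np.float64(0.305))
```

View pics/fin.png

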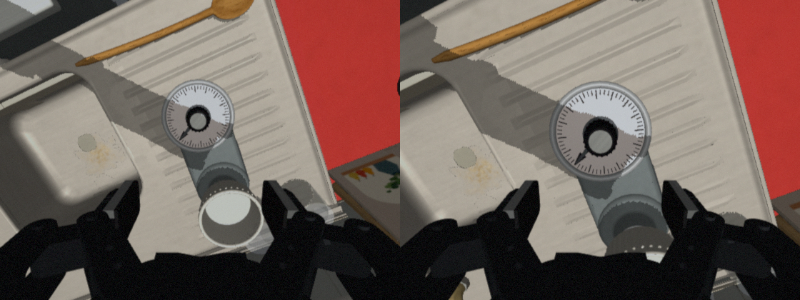

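```bash
python3 -c "
from rig import r
print(r.sign_off())"
```

```text
the job is handed in; nothing more can be done
None
```

The job is handed in: the ramekin sits upright on the scale's platform, measured within about 2 mm of centre. The knob is turned so the zero mark lines up with the pointer to within about 1°. The gripper has let go and is clear, no other object was touched, and it took about 17 s.

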